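Unclamp a screw carrier and hang it at the inspection mark

ROBOT

A 6-joint arm with a two-finger parallel gripper is mounted at the origin on the work surface. World frame = base frame: x ahead of the robot, y to its left, z up, the work surface at z = 0. Lengths are in m, angles in degrees, forces in N, time in s.
With the tool pointing down it reaches from about 0.375 to 0.9 m from the base axis. Payload 3.1 kg.
Tool frame: the origin (TCP) lies on the centre line of the jaws, within the pads' length; the fingertips stand 8 mm ahead of it and the grasp point (between the pads) lies 11 mm behind it; z points along the fingers, y is the line along which they close (so a half turn about z gives the same grasp; the last joint's range is limited). The gripper opens to 87 mm and grips with 3 to 60 N. Pads are 19 mm wide; open, the fingers measure 117 mm over their backs; the gripper's body (75 mm by 190 mm) begins 51 mm behind the grasp point.
Start: joints at [-77.894, 30.224, 82.088, -0, 67.689, -10.227], TCP at [0.238, -0.578, 0.231] pointing down, gripper open.
Joint ranges: [-176.69, 176.69], [-43.24, 126.21], [12.49, 139.97], [-82, 262], [0, 151.66], [-163.58, 163.58]. Speed limits (degrees/s): [159.86, 159.86, 180, 180, 180, 180].

INTERFACE

Orientations are given as a 3x3 rotation matrix whose columns are the frame's x, y, z axes.
In Python, from rig import * gives the robot as it stands.
- The arm moves only by the tool step_arm, never from a script. Its argument "targets" is a list of rows, each a list of 5 numbers: the opening, from -1 (shut) to 1 (fully open), then the shift along the world's x, y, z normalised to -1 to 1, where 1 is 0.25 m, then the turn about the world's z normalised to -1 to 1, where 1 is 180 degrees. In form: [[fingers, x, y, z, turn], ...]. A call has 1 to 20 rows; each row is the pose to reach, as a shift and turn from the pose commanded when the call began, turning the shorter way round; what a row does not reach only later rows make up. A row lasts 1/10 s, in which the tool goes at most 50 mm and 8.59 degrees, less where a joint would pass 70% of its speed; a pose out of reach is approached as far as the arm can. A call with a number of a shift or a turn outside -1 to 1 is refused whole. A call with a gripper value outside its range is refused whole. The fingers move at their own pace and stop on an object; the grip force is fixed at half the most. Time passes only in rows, so rows that repeat a pose let the fingers close. It gives the time, the measured TCP pose, the force, the opening and the grip force at its end, in the units of the state.
- read_state(): the state, without advancing time (a new reading comes with each control period).
- capture(name): name is "side" or "top"; returns a dict with "color" (480x640x3 uint8, red, green, blue), "mtx" (3x3 intrinsics, pixels), "pose" (4x4, takes a point from camera to world coordinates). Camera axes: x right, y down, z forward; pixel columns grow to the right and rows downward; lengths in m; the calibration is good to about 2 mm. A picture is of the moment at which its call begins. There is no depth.
- hand_in(): hands the job in; it is judged then, once.
The state is a dict: "time_s": time; "joint_positions": joint angles; "qvel": joint speeds; "tau": joint torques, N m; "position": TCP position; "tcp_rot": TCP orientation; "force": force on the tool from outside, world axes, zero at the start; "moment": the same for the moment, N m; "opening": opening from 0.0 (shut) to 1.0 (fully open); "grasp_force": force on a finger pad.
Only numpy, scipy, OpenCV 4.12 (cv2) and the standard library are available. Lean on these libraries where they do the work, as an engineer would, in place of code of your own. Each camera call takes 0.05 s, during which the arm holds its last target. There are 200 camera calls.

TASK

Undo the left-hand clamp knob of the dock by turning it clockwise (seen from above) about a quarter turn, to its stop or nearly so, and take out the blue screw carrier. Hook the carrier onto the rail at the green sleeve, then slide it along, without lifting it off the rail again, until it hangs in line with the red pointer, and let go. Leave everything else on the bench and the tag on the rail where they are.

Things in the scene. Friction and masses are not known exactly. Their poses are not given: they have to be found in the camera images.
- rail: Fixed steel bar, 12 mm thick, 500 mm long, axis 200 mm above the bench (bench: z = 0), on end posts 16 mm thick at own y = -240 and +240 mm (feet 70 x 35 x 10 mm). Origin on the bench under its middle; own y along the bar, own x away from the robot. A green loading sleeve, flush, spans y = +70 to +190 mm; the carrier's hook centre must be put on there.
- load_mid (a point): Middle of the green sleeve, on the bar's axis; same axes as rail.
- mark (a point): Point on the bar's axis with a thin red band, shown by the red pointer, 60 to 160 mm from the sleeve's near end towards the rail's -y. The pointer is a fixed stand behind the bar (+x): red arrow level with the bar, tip 31 mm and post 85 mm from the bar's axis. Same axes as rail.
- dock: Fixed aluminium clamp dock, plate 90 x 225 x 12 mm. Origin on the bench, z up. The carrier stands on the plate at own (0, +45) mm between low ribs 8 mm high (2 to 4 mm play), with its own axes parallel to the dock's. The knob's axis is at own (0, -65) mm.
- knob_grip (a point): Centre of the knob's black bar grip, on its vertical axis, 50 mm above the bench; bar 46 mm long, 13 mm thick, from 18 mm below (hub beneath) to 10 mm above this point. Own x runs along the bar and turns with it. A yellow tongue 69 mm long under the bar, along own +y, lies over the end of the carrier's foot and holds it down until turned away.
- knob (a joint): Angle of the clamp knob, rad, growing as it turns clockwise seen from above (left-hand thread: this loosens). 0 = tight, bar along the dock's own x; stop at 1.75; starts at 0 to 0.25. Tongue off the foot from about 0.85; undone means above 1.2. Friction 0.12 N m, stays where left; the knob rises 2 mm per rad.
- carrier: Loose, 0.25 to 0.45 kg, 209 mm tall: blue foot 46 x 110 x 8 mm (x, y, z), centre at own x = +2 mm, with brass screws up to 44 mm; steel spine at x = -17 mm; hook opening downward (inverted V, 24 mm long in y, lip at x = +17 mm); orange grip tab on top. Origin: under the foot. Hung, own y lies along the rail and own x away from the robot. Starts upright in the dock.
- carrier_hook (a point): Where the rail's axis lies in the hook when it hangs: 145 mm above the carrier's origin (the foot then hangs 55 mm above the bench). Mouth 29 mm wide in x; lip to 17 mm below this point: to pass the lip over the bar from the robot's side, raise the hook 25 mm or more above its hung height. The V centres it. Axes as carrier.
- carrier_tab (a point): Grip point on the orange tab, 45 mm above carrier_hook: the tab is 24 mm (own x) by 14 mm (own y, grip across this) and spans 33 mm below to 19 mm above this point; the steel hook is below 30 mm under it.
- tag: Loose blue tag, 0.08 kg, hanging on the rail near its -y end (own y about -205 mm), 36 mm wide along the rail, 105 mm below the bar's axis to its underside (origin). Must not be moved by over 20 mm.
- oiler: Loose white bottle with red cap standing on the bench, 52 mm wide, 150 mm tall, origin under its centre.
- plug: Loose steel plug gauge standing upright in front of the rail, 28 mm wide, 110 mm tall, origin under its centre.
- ringgauge: Loose steel ring lying flat, 68 mm wide, 18 mm high, origin under its centre.
- tray: Loose small green tray 85 x 75 x 35 mm, origin under its centre.
- bolt: Loose steel bolt standing on its head, 28 mm wide, 45 mm tall, origin under its centre.
- caliper: Loose caliper lying along its own y, 170 mm long, 55 mm wide, 15 mm high, origin on the bench.
- carton: Loose cardboard box 90 x 70 x 50 mm behind the rail, origin under its centre.
Mind the look-alikes: they are no part of the job. What is shaped like the dock but pink is not meant.

How it is judged:
By the outcome, as a careful person would: the job done as asked, in the order asked, and still so for the second after the job is handed in, with the robot touching nothing.
It also fails if it takes over 64 s, if anything falls off the work surface, if the arm or the gripper's body presses on something with over 40 N, if the wrist force passes 120 N, or if a joint passes its speed limit or range.

## Working session

There is one attempt and no reset: what is moved stays moved. The work goes in short steps, Python scripts to look and compute and a tool call to move; the robot and the scene stay as the last step left them, time stands still between calls to the robot, and variables do not carry over. Pictures are saved under pics/ and viewed, at most 10 in all, crops included, and the job is handed in when it is done.

Besides the shell and the picture viewer there is one more tool, called after "Call:" as name(argument=value, ...), one argument or row to a line, values as JSON. step_arm: Moves the arm, as the interface text tells. Scaled input: -1 to 1 covers 0.25 m each way for a shift and 180 degrees each way for a turn. Its arguments: {"type":"object","properties":{"targets":{"type":"array","items":{"type":"array","items":{"type":"number"}}}},"required":["targets"]}

```bash
mkdir -p pics && ls && cat > h.py <<'E'
from rig import *
import numpy as np, cv2
def snap(n,f):
    c=capture(n); cv2.imwrite('pics/'+f,c['color'][:,:,::-1]); np.savez('pics/'+f[:-4]+'.npz',**c); return c
def load(f): return dict(np.load('pics/'+f+'.npz'))
def ray(c,u,v):
    d=c['pose'][:3,:3]@np.linalg.solve(c['mtx'],[u,v,1.]); return c['pose'][:3,3],d/np.linalg.norm(d)
def onz(c,u,v,z):
    o,d=ray(c,u,v); return o+d*(z-o[2])/d[2]
def proj(c,p):
    q=c['mtx']@(c['pose'][:3,:3].T@(np.asarray(p)-c['pose'][:3,3])); return q[:2]/q[2]
def tri(c1,p1,c2,p2):
    A=[];b=[]
    for c,p in((c1,p1),(c2,p2)):
        o,d=ray(c,*p); M=np.eye(3)-np.outer(d,d); A.append(M); b.append(M@o)
    x=np.linalg.lstsq(np.vstack(A),np.hstack(b),rcond=None)[0]
    return x,[np.linalg.norm(M@x-q)for M,q in zip(A,b)]
E
python3 - <<'E'
from h import *
for n in('top','side'):
    c=snap(n,n+'0.png'); print(n,c['pose'].round(3).tolist(),c['mtx'].round(1).tolist())
print(read_state())
E
```

```text
pics
top [[0.028, -0.996, 0.09, 0.442], [-1.0, -0.027, 0.004, 0.004], [-0.001, -0.09, -0.996, 1.05], [0.0, 0.0, 0.0, 1.0]] [[465.4, 0.0, 318.9], [0.0, 465.4, 240.7], [0.0, 0.0, 1.0]]
side [[-0.851, -0.379, 0.362, 0.113], [-0.524, 0.599, -0.605, 0.695], [0.012, -0.705, -0.709, 0.917], [0.0, 0.0, 0.0, 1.0]] [[566.1, 0.0, 315.1], [0.0, 566.1, 238.3], [0.0, 0.0, 1.0]]
{'time_s': 0.1, 'joint_positions': array([-7.78912525e+01,  3.02739067e+01,  8.21486402e+01, -2.43675519e-03,
        6.76889705e+01, -1.02273935e+01]), 'qvel': array([ 0.05053234, -0.08877669, -0.18434435,  0.08128123, -0.0303548 ,
        0.01745402]), 'tau': array([-5.93590503e-04, -4.40985203e+01, -1.77150840e+01,  6.35881629e-02,
        5.34209178e-02, -4.31970329e-05]), 'position': array([ 0.23740373, -0.57746453,  0.22966885]), 'tcp_rot': array([[ 9.24964099e-01,  3.80054227e-01, -4.46750311e-04],
       [ 3.80054366e-01, -9.24962209e-01,  1.89478594e-03],
       [ 3.06894249e-04, -1.92239837e-03, -9.99998105e-01]]), 'force': array([ 1.05203   , -0.0745151 ,  0.67076142]), 'moment': array([-0.01787981, -0.00064555,  0.02619039]), 'grasp_force': 0.0, 'opening': 0.9999568827690615}
```

View pics/top0.png

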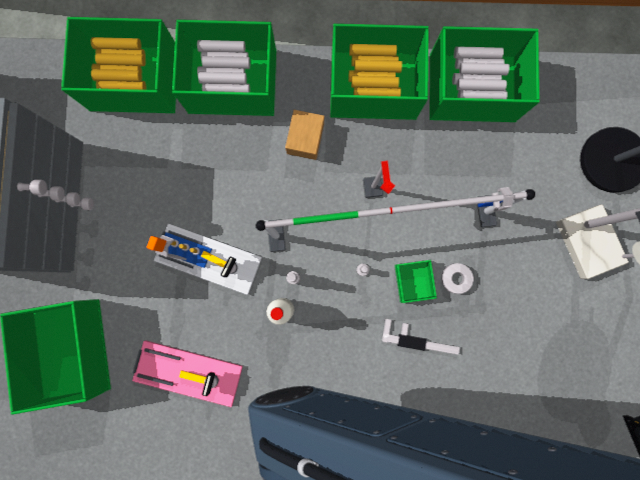

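View pics/side0.png

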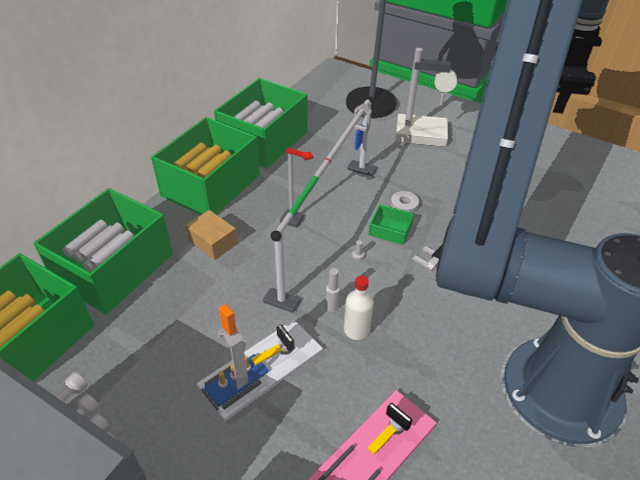

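Top view: dock at about (205,258), knob bar at (229,267), tab at (156,243), rail from (261,225) to (530,195), and red band at (391,210). Side view: tab at (227,320), knob at (286,340), sleeve from about (291,210) to (318,168), red arrow tip at (312,155).

```bash
cat > m.py <<'E'
from h import *
t=load('top0');s=load('side0')
def blob(c,fn,box):
    x0,y0,x1,y1=box; h=cv2.cvtColor(c['color'],cv2.COLOR_RGB2HSV).astype(int)
    m=np.zeros((480,640),np.uint8); m[y0:y1,x0:x1]=fn(h[...,0],h[...,1],h[...,2])[y0:y1,x0:x1]
    cs=cv2.findContours(m,cv2.RETR_EXTERNAL,cv2.CHAIN_APPROX_NONE)[0]
    k=max(cs,key=cv2.contourArea) if cs else None
    return m,k
org=lambda h,s,v:(h>5)&(h<18)&(s>180)&(v>120)
blk=lambda h,s,v:(v<60)
grn=lambda h,s,v:(h>45)&(h<80)&(s>120)
red=lambda h,s,v:((h<5)|(h>174))&(s>130)
yel=lambda h,s,v:(h>20)&(h<35)&(s>150)
wht=lambda h,s,v:(v>190)&(s<40)
def show(n,c,fn,box):
    m,k=blob(c,fn,box)
    if k is None: print(n,'none');return None
    r=cv2.minAreaRect(k); p=cv2.boxPoints(r); print(n,cv2.contourArea(k),'c',np.round(r[0],1),'sz',np.round(r[1],1),'box',p.round(1).tolist()); return r,k
if __name__=='__main__':
    show('tabT',t,org,(140,225,180,260)); show('tabS',s,org,(205,295,250,345))
    show('knobT',t,blk,(210,250,245,285)); show('knobS',s,blk,(265,320,305,360))
    show('yelT',t,yel,(195,245,235,280));show('yelS',s,yel,(250,335,290,370))
    show('slvT',t,grn,(270,195,375,235)); show('slvS',s,grn,(280,130,335,220))
    show('bandT',t,red,(386,203,396,218)); show('bandS',s,red,(318,155,340,170)); show('arrowS',s,red,(280,140,316,165)); show('arrowT',t,red,(375,155,402,200))
    show('capT1',t,blk,(250,215,268,236)); show('capT2',t,blk,(522,185,540,204)); show('capS1',s,blk,(265,225,290,245))
    show('plateT',t,wht,(145,215,275,300))
    for n,c,b in(('T',t,(140,220,270,300)),('S',s,(190,290,330,425))):
        x0,y0,x1,y1=b; cv2.imwrite(f'pics/crop{n}.png',cv2.resize(c['color'][y0:y1,x0:x1,::-1],None,fx=4,fy=4,interpolation=cv2.INTER_CUBIC))
    a=cv2.imread('pics/cropT.png');b=cv2.imread('pics/cropS.png')
E
python3 m.py
```

```text
tabT 184.5 c [156. 244.] sz [16.4 13.3] box [[146.10000610351562, 247.6999969482422], [150.3000030517578, 235.10000610351562], [165.89999389648438, 240.3000030517578], [161.6999969482422, 252.89999389648438]]
tabS 296.5 c [227.4 319.1] sz [30.6 13.1] box [[218.3000030517578, 305.20001220703125], [231.1999969482422, 302.8999938964844], [236.5, 333.0], [223.60000610351562, 335.29998779296875]]
knobT 50.0 c [229.4 267.7] sz [ 3.6 20.6] box [[223.0, 276.0], [232.6999969482422, 257.79998779296875], [235.89999389648438, 259.5], [226.1999969482422, 277.70001220703125]]
knobS 124.0 c [285.2 337.7] sz [27.   9.4] box [[273.29998779296875, 329.79998779296875], [280.79998779296875, 324.1000061035156], [297.0, 345.70001220703125], [289.5, 351.3999938964844]]
yelT 141.5 c [213.4 258.7] sz [25.5  6.3] box [[200.60000610351562, 255.8000030517578], [203.39999389648438, 250.1999969482422], [226.1999969482422, 261.6000061035156], [223.39999389648438, 267.20001220703125]]
yelS 192.0 c [266.3 354.1] sz [ 7.6 30.9] box [[250.8000030517578, 357.6000061035156], [278.3999938964844, 343.79998779296875], [281
[... 784 characters left out ...]
2]]
arrowT 228.0 c [387.4 177. ] sz [13.9 32. ] box [[379.79998779296875, 192.6999969482422], [381.0, 160.8000030517578], [395.0, 161.3000030517578], [393.70001220703125, 193.3000030517578]]
capT1 57.0 c [260.  225.5] sz [9. 8.] box [[256.0, 221.0], [264.0, 221.0], [264.0, 230.0], [256.0, 230.0]]
capT2 54.0 c [530.  194.5] sz [9. 8.] box [[526.0, 190.0], [534.0, 190.0], [534.0, 199.0], [526.0, 199.0]]
capS1 66.0 c [275.5 235.5] sz [9. 9.] box [[271.0, 231.0], [280.0, 231.0], [280.0, 240.0], [271.0, 240.0]]
plateT 598.0 c [225.2 277.5] sz [52.1 16.7] box [[197.89999389648438, 276.20001220703125], [203.8000030517578, 260.5], [252.60000610351562, 278.79998779296875], [246.6999969482422, 294.5]]
```

View pics/cropT.png

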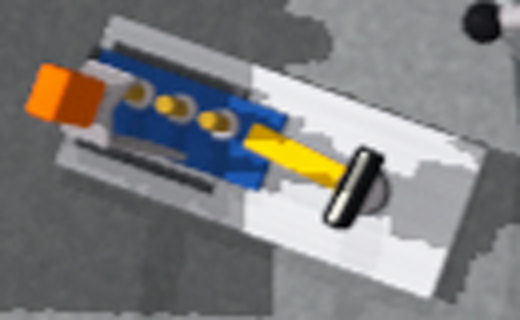

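View pics/cropS.png

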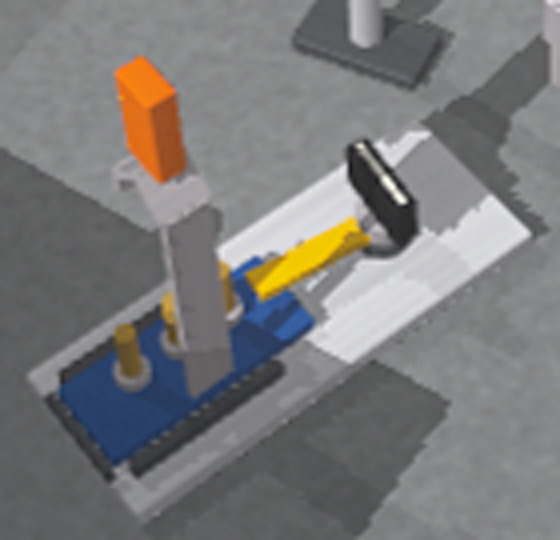

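Crop T shows the plate corners at full-image (168,224), (261.5,257.5), (249,294.5) and (154,261), and the bar centred at (228.5,266.8). Crop S shows the tab's top face at (219,308), (225,304.5), (234.5,313.8) and (228,317). The tongue points from the knob onto the foot.

```bash
python3 - <<'E'
from m import *
P=[onz(t,*p,.012)[:2] for p in((168,223.75),(261.5,257.5),(249.25,294.5),(154.25,261.25))]
P=np.array(P);print('plate',P.round(4).tolist(),[np.linalg.norm(P[i]-P[(i+1)%4]).round(4) for i in range(4)])
c=P.mean(0); ey=(P[0]-P[1]+P[3]-P[2]);ey/=np.linalg.norm(ey); ex=np.array([ey[1],-ey[0]])
print('dock c',c.round(4),'yaw',np.degrees(np.arctan2(ex[1],ex[0])).round(2))
print('knob by plate centre',(c-.065*ey).round(4),'tab',(c+.045*ey).round(4))
bt=np.array([onz(t,140+u/4,220+v/4,.060)[:2] for u,v in((362,147),(383,153),(345,227),(325,220))])
bs=np.array([onz(s,190+u/4,290+v/4,.060)[:2] for u,v in((347,150),(363,138),(416,210),(400,220))])
for b in(bt,bs):
    d=(b[0]+b[1]-b[2]-b[3])/2;print('bar',b.mean(0).round(4),np.linalg.norm(d).round(4),'ang',np.degrees(np.arctan2(d[1],d[0])).round(1))
tt=np.array([onz(s,*p,.221)[:2] for p in((219,308),(225,304.5),(234.5,313.75),(228.25,317))])
t2=np.array([onz(t,140+u/4,220+v/4,.221)[:2] for u,v in((45,63),(83,72),(65,125),(27,113))])
for q in(tt,t2): print('tab',q.mean(0).round(4),q.round(4).tolist())
A=onz(t,260,225.5,.2);B=onz(t,530,194.5,.2);d=(A-B)[:2];L=np.linalg.norm(d);u=d/L
mid=(A+B)[:2]/2;print('rail',A.round(4),B.round(4),L,'mid',mid.round(4),'yaw',np.degrees(np.arctan2(-u[0],u[1])).round(2))
print('capS',onz(s,275.5,235.5,.2))
al=lambda p:((p[:2]-mid)@u).round(4)
for n,z in(('z',.2),('z',.206)): print([al(onz(t,*p,z)) for p in((293.1,221.2),(357.3,213.7),(390.5,210))], al(onz(s,327.7,159.2,z)))
print('tip',onz(t,388.5,193,.2).round(4),al(onz(t,388.5,193,.2)),onz(s,313,155.8,.2).round(4),al(onz(s,313,155.8,.2)))
E
```

```text
plate [[0.5646, 0.3487], [0.4944, 0.1356], [0.4116, 0.1596], [0.4795, 0.3746]] [np.float64(0.2244), np.float64(0.0862), np.float64(0.2255), np.float64(0.0889)]
dock c [0.4875 0.2546] yaw -17.86
knob by plate centre [0.4676 0.1928] tab [0.5013 0.2975]
bar [0.4706 0.1991] 0.0435 ang -24.7
bar [0.4668 0.2044] 0.0465 ang -25.0
tab [0.5012 0.3076] [[0.5144, 0.3096], [0.5108, 0.2993], [0.4875, 0.3057], [0.4918, 0.3157]]
tab [0.5039 0.3029] [[0.5173, 0.3082], [0.5138, 0.291], [0.4898, 0.2976], [0.4947, 0.3149]]
rail [0.5437 0.1169 0.2   ] [ 0.6151 -0.3802  0.2   ] 0.5022248257699765 mid [ 0.5794 -0.1317] yaw 8.17
capS [0.54315779 0.11546599 0.2       ]
[np.float64(0.1897), np.float64(0.0706), np.float64(0.0089)] 0.0041
[np.float64(0.1895), np.float64(0.0712), np.float64(0.0099)] 0.0115
tip [ 0.6107 -0.1186  0.2   ] 0.0085 [ 0.6106 -0.1211  0.2   ] 0.006
```

Call:
step_arm(
  targets=[
    [0.2,0.05,0.1,0.05,0.02],
    [0.2,0.11,0.24,0.1,0.06],
    [0.2,0.18,0.4,0.15,0.1],
    [0.2,0.25,0.56,0.2,0.14],
    [0.2,0.32,0.7,0.24,0.18],
    [0.2,0.39,0.85,0.27,0.22],
    [0.2,0.44,0.96,0.28,0.25],
    [0.2,0.45,1,0.28,0.27],
    [0.2,0.45,1,0.28,0.27],
  ],
)

```text
time_s: 1.0
position: [0.3502, -0.326, 0.3005]
tcp_rot: [[0.324, 0.946, -0.0], [0.946, -0.324, 0.001], [0.001, -0.001, -1.0]]
force: [0.1, -0.4, -0.2]
opening: 0.601
grasp_force: 0.0
```

Call:
step_arm(
  targets=[
    [0.2,0.04,0.1,0,0.02],
    [0.2,0.1,0.24,0,0.06],
    [0.2,0.15,0.4,0,0.1],
    [0.2,0.2,0.56,0,0.14],
    [0.2,0.25,0.7,0,0.18],
    [0.2,0.28,0.85,0,0.22],
    [0.2,0.3,0.96,0,0.25],
    [0.2,0.3,1,0,0.27],
    [0.2,0.3,1,0,0.27],
  ],
)

```text
time_s: 1.9
position: [0.425, -0.0775, 0.3003]
tcp_rot: [[-0.493, 0.87, -0.001], [0.87, 0.493, 0.0], [0.0, -0.001, -1.0]]
force: [0.6, 0.1, 0.2]
opening: 0.597
grasp_force: 0.0
```

```bash
python3 - <<'E'
from h import *
s=read_state();print(s['time_s'],s['position'],np.degrees(np.arctan2(*s['tcp_rot'][[1,0],1])),s['opening'],s['force'])
E
```

```text
1.9 [ 0.42501537 -0.07749716  0.30027203] 29.559379845672456 0.5966343730202259 [0.58850087 0.11522793 0.23760647]
```

Call:
step_arm(
  targets=[
    [0.2,0.02,0.1,0,0],
    [0.2,0.05,0.24,0,0],
    [0.2,0.08,0.4,0,0],
    [0.2,0.11,0.56,0,0],
    [0.2,0.14,0.7,0,0],
    [0.2,0.16,0.85,0,0],
    [0.2,0.176,0.96,0,0],
    [0.2,0.176,1,0,0],
  ],
)

```text
time_s: 2.7
position: [0.4704, 0.1728, 0.3003]
tcp_rot: [[-0.492, 0.871, 0.001], [0.871, 0.492, 0.0], [-0.0, 0.001, -1.0]]
force: [0.1, -0.2, 0.3]
opening: 0.602
grasp_force: 0.0
```

Call:
step_arm(
  targets=[
    [0.2,0,0.06,-0.08,0],
    [0.2,0,0.12,-0.2,0],
    [0.2,0,0.12,-0.35,0],
    [0.2,0,0.12,-0.5,0],
    [0.2,0,0.12,-0.62,0],
    [0.2,0,0.12,-0.72,0],
    [0.2,0,0.12,-0.8,0],
    [0.2,0,0.12,-0.8,0],
  ],
)

```text
time_s: 3.5
position: [0.4679, 0.1999, 0.098]
tcp_rot: [[-0.49, 0.872, -0.006], [0.872, 0.49, -0.002], [0.001, -0.006, -1.0]]
force: [-0.8, 0.3, 0.1]
opening: 0.601
grasp_force: 0.0
```

```bash
python3 - <<'E'
from h import *
s=read_state();print(s['position'])
a=snap('side','s1.png')['color'][270:400,200:360];b=snap('top','t1.png')['color'][200:330,150:310]
im=np.vstack([cv2.resize(x,None,fx=2.2,fy=2.2,interpolation=cv2.INTER_CUBIC) for x in(a,b)]);cv2.imwrite('pics/c1.png',im[:,:,::-1])
E
```

```text
[0.46785508 0.1998851  0.09800127]
```

View pics/c1.png

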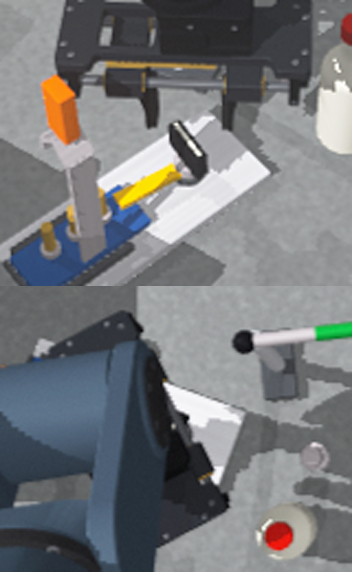

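Side: the knob bar (188,150 in the crop) lies between the open fingers, at (150,125) and (228,130). Top: the body is clear of the oiler and of the rail's end.

Call:
step_arm(
  targets=[
    [0.2,0.003,0,-0.06,0],
    [0.2,0.003,0,-0.14,0],
    [0.2,0.003,0,-0.2,0],
    [0.2,0.003,0,-0.216,0],
    [0.2,0.003,0,-0.216,0],
  ],
)

```text
time_s: 4.1
position: [0.4705, 0.2017, 0.0472]
tcp_rot: [[-0.492, 0.87, 0.001], [0.87, 0.492, 0.0], [-0.0, 0.001, -1.0]]
force: [0.1, 0.2, -0.2]
opening: 0.599
grasp_force: 0.0
```

Call:
step_arm(
  targets=[
    [-0.3,0,0,0,0],
    [-0.5,0,0,0,0],
    [-0.65,0,0,0,0],
    [-0.8,0,0,0,0],
    [-0.9,0,0,0,0],
    [-1,0,0,0,0],
    [-1,0,0,0,0],
    [-1,0,0,0,0],
  ],
)

```text
time_s: 4.9
position: [0.4705, 0.202, 0.0471]
tcp_rot: [[-0.493, 0.87, 0.002], [0.87, 0.493, 0.0], [-0.001, 0.001, -1.0]]
force: [-0.4, 0.1, 4.4]
opening: 0.147
grasp_force: 30.0
```

The opening is 12.8 mm, matching the bar's thickness, so the knob has aligned to the jaws. Now I turn it clockwise.

Call:
step_arm(
  targets=[
    [-1,0,0,0.001,-0.02],
    [-1,0,0,0.001,-0.05],
    [-1,0,0,0.002,-0.08],
    [-1,0,0,0.003,-0.11],
    [-1,0,0,0.004,-0.14],
    [-1,0,0,0.005,-0.17],
    [-1,0,0,0.006,-0.2],
    [-1,0,0,0.007,-0.23],
    [-1,0,0,0.007,-0.26],
    [-1,0,0,0.008,-0.28],
    [-1,0,0,0.008,-0.28],
    [-1,0,0,0.008,-0.28],
  ],
)

```text
time_s: 6.1
position: [0.4711, 0.2019, 0.049]
tcp_rot: [[0.355, 0.935, 0.003], [0.935, -0.355, 0.0], [0.001, 0.003, -1.0]]
force: [2.1, -1.5, 3.5]
opening: 0.149
grasp_force: 30.0
```

Call:
step_arm(
  targets=[
    [-0.4,0,0,0,0],
    [-0.2,0,0,0,0],
    [-0.2,0,0,0,0],
    [-0.2,0,0,0.06,0],
    [-0.2,0,0,0.2,0],
    [-0.2,0,0,0.4,0],
    [-0.2,0,0,0.6,0],
    [-0.2,0,0,0.8,0],
    [-0.2,0,0,0.95,0],
    [-0.2,0,0,1,0],
  ],
)

```text
time_s: 7.1
position: [0.4711, 0.2025, 0.3029]
tcp_rot: [[0.356, 0.935, 0.007], [0.935, -0.356, 0.002], [0.004, 0.006, -1.0]]
force: [0.2, 0.9, -0.1]
opening: 0.397
grasp_force: 0.0
```

```bash
python3 - <<'E'
from m import *
s1=snap('side','s2.png');print(read_state()['position'])
show('yelS',s1,yel,(230,300,320,380));show('tabS',s1,org,(205,285,250,345))
im=s1['color'][250:430,180:420];cv2.imwrite('pics/c2.png',cv2.resize(im[:,:,::-1],None,fx=3,fy=3,interpolation=cv2.INTER_CUBIC))
E
```

```text
[0.47130967 0.20252823 0.30304569]
yelS 129.0 c [270.5 326.9] sz [20.4  7.4] box [[260.8999938964844, 321.79998779296875], [266.3999938964844, 316.8999938964844], [280.0, 332.0], [274.5, 336.8999938964844]]
tabS 296.5 c [227.4 319.1] sz [30.6 13.1] box [[218.3000030517578, 305.20001220703125], [231.1999969482422, 302.8999938964844], [236.5, 333.0], [223.60000610351562, 335.29998779296875]]
```

View pics/c2.png

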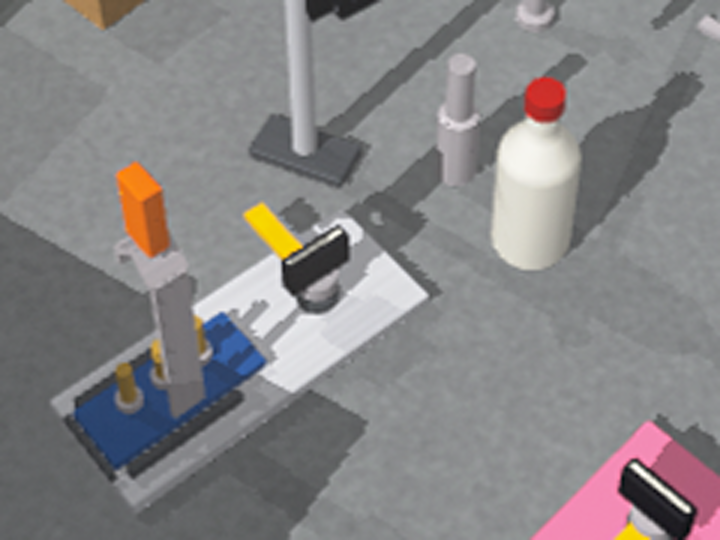

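The tongue is fully off the foot (crop 272,230) and the carrier still stands in place. I go to the tab next.

Call:
step_arm(
  targets=[
    [0.2,0.02,0.04,0,0.04],
    [0.2,0.04,0.1,0,0.085],
    [0.2,0.06,0.18,0,0.13],
    [0.2,0.08,0.25,0,0.175],
    [0.2,0.1,0.32,0,0.22],
    [0.2,0.12,0.38,0,0.265],
    [0.2,0.13,0.412,0,0.31],
    [0.2,0.13,0.412,0,0.355],
    [0.2,0.13,0.412,0,0.4],
    [0.2,0.13,0.412,0,0.445],
    [0.2,0.13,0.412,0,0.49],
    [0.2,0.13,0.412,0,0.516],
    [0.2,0.13,0.412,-0.1,0.516],
    [0.2,0.13,0.412,-0.22,0.516],
    [0.2,0.13,0.412,-0.34,0.516],
    [0.2,0.13,0.412,-0.42,0.516],
    [0.2,0.13,0.412,-0.44,0.516],
    [0.2,0.13,0.412,-0.44,0.516],
  ],
)

```text
time_s: 8.95
position: [0.5011, 0.3045, 0.1869]
tcp_rot: [[-0.951, 0.309, -0.004], [0.309, 0.951, -0.001], [0.003, -0.002, -1.0]]
force: [-0.1, 0.6, 0.9]
opening: 0.603
grasp_force: 0.0
```

```bash
python3 - <<'E'
from m import *
s1=snap('side','s3.png');st=read_state();print(st['position'],np.degrees(np.arctan2(*st['tcp_rot'][[1,0],1])))
im=s1['color'][230:370,150:330];cv2.imwrite('pics/c3.png',cv2.resize(im[:,:,::-1],None,fx=3,fy=3,interpolation=cv2.INTER_CUBIC))
E
```

```text
[0.50205576 0.30489165 0.18815326] 72.01425041547449
```

View pics/c3.png

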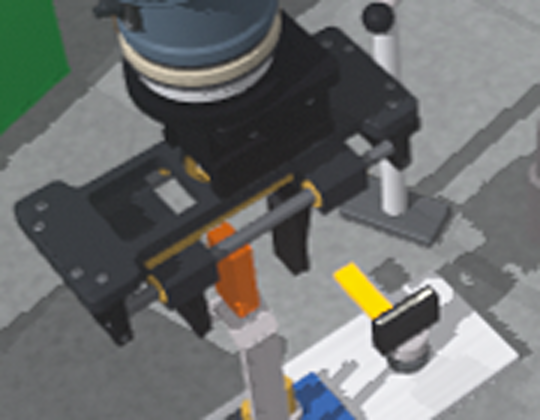

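The tab (237,270) lies between the fingers, at (195,300) and (292,240). I close on it and lift.

Call:
step_arm(
  targets=[
    [0,0.002,0,0.01,0],
    [-0.3,0.002,0,0.01,0],
    [-0.5,0.002,0,0.01,0],
    [-0.6,0.002,0,0.01,0],
    [-0.8,0.002,0,0.01,0],
    [-1,0.002,0,0.01,0],
    [-1,0.002,0,0.01,0],
    [-1,0.002,0,0.01,0],
  ],
)

```text
time_s: 9.8
position: [0.5028, 0.3051, 0.191]
tcp_rot: [[-0.951, 0.309, 0.0], [0.309, 0.951, 0.0], [0.0, 0.0, -1.0]]
force: [-0.2, 0.7, -0.7]
opening: 0.161
grasp_force: 30.0
```

Call:
step_arm(
  targets=[
    [-1,0,0,0.02,0],
    [-1,0,0,0.06,0],
    [-1,0,0,0.12,0],
    [-1,0,0,0.2,0],
    [-1,0,0,0.28,0],
    [-1,0,0,0.36,0],
    [-1,0,0,0.4,0],
    [-1,0,0,0.4,0],
    [-1,0,0,0.4,0],
  ],
)

```text
time_s: 10.7
position: [0.5022, 0.3047, 0.2905]
tcp_rot: [[-0.951, 0.309, -0.001], [0.309, 0.951, -0.0], [0.001, -0.001, -1.0]]
force: [-0.5, 0.9, -3.6]
opening: 0.163
grasp_force: 30.0
```

```bash
python3 - <<'E'
from m import *
s1=snap('side','s4.png');st=read_state();print(st['position'],np.degrees(np.arctan2(*st['tcp_rot'][[1,0],1])),st['force'],st['moment'])
show('tab',s1,org,(150,200,300,340))
im=s1['color'][190:430,150:400];cv2.imwrite('pics/c4.png',cv2.resize(im[:,:,::-1],None,fx=2.4,fy=2.4,interpolation=cv2.INTER_CUBIC))
E
```

```text
[0.50195431 0.3045527  0.28997604] 72.00937991461645 [ 0.76452357 -0.30952673 -2.80764765] [ 0.05148984 -0.14904893  0.00562707]
tab 154.0 c [225.7 281. ] sz [25.8  8.7] box [[220.5, 268.3999938964844], [229.1999969482422, 267.8999938964844], [230.8000030517578, 293.6000061035156], [222.10000610351562, 294.20001220703125]]
```

View pics/c4.png

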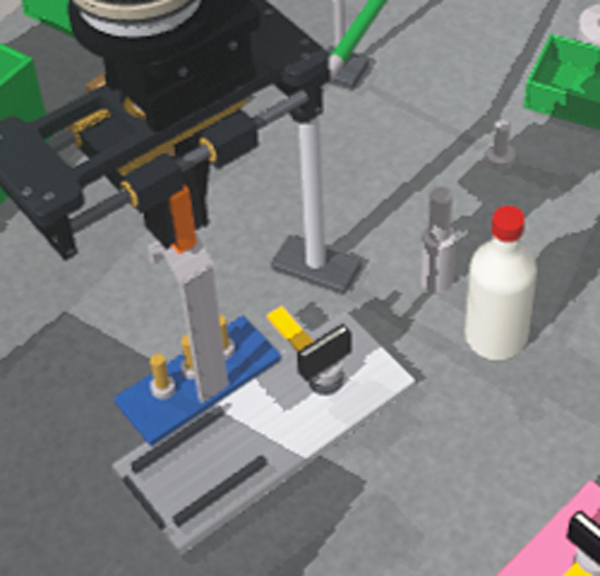

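The carrier hangs upright in the jaws, off the dock. I check the plug and oiler positions before carrying it over.

```bash
python3 - <<'E'
from m import *
mid=np.array([.5794,-.1317]);u=np.array([-.1421,.9898]);ex=np.array([.9898,.1421])
def rep(n,p): q=p[:2]-mid; print(n,p.round(3),'rail x,y',(q@ex).round(3),(q@u).round(3))
rep('plug',onz(t,292.5,277.5,.110)); rep('oiler',onz(t,277,313.5,.15)); rep('bolt',onz(t,363.5,270,.045)); rep('tray',onz(t,416,281,.035))
rep('tab tcp',np.array([.502,.3048]))
for q in((-.09,.13),(-.09,.2),(0,.13),(0,.008)): print(q,(mid+ex*q[0]+u*q[1]).round(4))
E
```

```text
plug [0.451 0.059 0.11 ] rail x,y -0.1 0.207
oiler [0.381 0.084 0.15 ] rail x,y -0.166 0.242
bolt [ 0.472 -0.089  0.045] rail x,y -0.1 0.057
tray [ 0.451 -0.205  0.035] rail x,y -0.137 -0.054
tab tcp [0.502 0.305] rail x,y -0.015 0.443
(-0.09, 0.13) [ 0.4718 -0.0158]
(-0.09, 0.2) [0.4619 0.0535]
(0, 0.13) [ 0.5609 -0.003 ]
(0, 0.008) [ 0.5783 -0.1238]
```

Call:
step_arm(
  targets=[
    [-1,-0.02,-0.01,0.06,0],
    [-1,-0.06,-0.04,0.14,0.01],
    [-1,-0.11,-0.1,0.22,0.03],
    [-1,-0.16,-0.17,0.27,0.055],
    [-1,-0.2,-0.24,0.28,0.08],
    [-1,-0.225,-0.288,0.28,0.105],
    [-1,-0.225,-0.288,0.28,0.13],
    [-1,-0.225,-0.288,0.28,0.145],
    [-1,-0.225,-0.288,0.28,0.145],
  ],
)

```text
time_s: 11.65
position: [0.446, 0.2326, 0.3614]
tcp_rot: [[-0.99, -0.141, -0.0], [-0.141, 0.99, -0.0], [0.0, -0.0, -1.0]]
force: [0.4, 0.2, -1.7]
opening: 0.158
grasp_force: 30.0
```

Call:
step_arm(
  targets=[
    [-1,0.01,-0.06,0,0],
    [-1,0.02,-0.16,0,0],
    [-1,0.04,-0.28,0,0],
    [-1,0.058,-0.4,0,0],
    [-1,0.075,-0.52,0,0],
    [-1,0.092,-0.64,0,0],
    [-1,0.11,-0.76,0,0],
    [-1,0.125,-0.87,0,0],
    [-1,0.136,-0.95,0,0],
    [-1,0.142,-0.99,0,0],
    [-1,0.142,-0.99,0,0],
    [-1,0.142,-0.99,-0.06,0],
    [-1,0.142,-0.99,-0.14,0],
    [-1,0.142,-0.99,-0.22,0],
    [-1,0.142,-0.99,-0.3,0],
    [-1,0.142,-0.99,-0.34,0],
    [-1,0.142,-0.99,-0.34,0],
    [-1,0.142,-0.99,-0.34,0],
  ],
)

```text
time_s: 13.45
position: [0.4825, -0.0141, 0.2766]
tcp_rot: [[-0.99, -0.142, 0.001], [-0.142, 0.99, 0.0], [-0.001, -0.0, -1.0]]
force: [-0.4, -0.3, -3.0]
opening: 0.157
grasp_force: 30.0
```

```bash
python3 - <<'E'
from m import *
s1=snap('side','s5.png');st=read_state();print(st['position'],np.degrees(np.arctan2(*st['tcp_rot'][[1,0],1])),st['force'],st['opening'])
show('tab',s1,org,(250,80,480,330))
im=s1['color'][60:330,230:480];cv2.imwrite('pics/c5.png',cv2.resize(im[:,:,::-1],None,fx=2.2,fy=2.2,interpolation=cv2.INTER_CUBIC))
E
```

```text
[ 0.48281396 -0.01436784  0.27701787] 98.13835034043316 [ 0.07506052 -1.21669782 -1.70666026] 0.15584616593014838
tab 12.0 c [341.2 184.9] sz [ 4.8 12.1] box [[334.8999938964844, 183.0], [347.0, 182.0], [347.3999938964844, 186.8000030517578], [335.29998779296875, 187.8000030517578]]
```

View pics/c5.png

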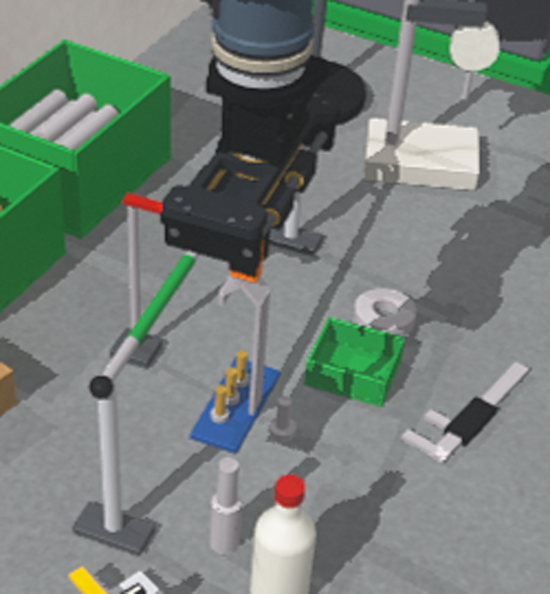

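The carrier is parallel to the bar, with its hook (245,290 in the crop) above bar height on the robot's side. I go across and then down.

Call:
step_arm(
  targets=[
    [-1,0.03,0.004,0,0],
    [-1,0.08,0.011,0,0],
    [-1,0.14,0.02,0,0],
    [-1,0.2,0.028,0,0],
    [-1,0.26,0.037,0,0],
    [-1,0.3,0.043,0,0],
    [-1,0.31,0.044,0,0],
    [-1,0.31,0.044,0,0],
    [-1,0.31,0.044,-0.03,0],
    [-1,0.31,0.044,-0.06,0],
    [-1,0.31,0.044,-0.09,0],
    [-1,0.31,0.044,-0.11,0],
    [-1,0.31,0.044,-0.12,0],
    [-1,0.31,0.044,-0.12,0],
  ],
)

```text
time_s: 14.9
position: [0.5592, -0.0036, 0.2455]
tcp_rot: [[-0.99, -0.141, -0.001], [-0.141, 0.99, 0.0], [0.001, 0.0, -1.0]]
force: [0.1, 0.4, -1.8]
opening: 0.162
grasp_force: 30.0
```

```bash
python3 - <<'E'
from m import *
s1=snap('side','s6.png');st=read_state();print(st['position'],st['force'],st['opening'])
im=s1['color'][100:270,230:420];cv2.imwrite('pics/c6.png',cv2.resize(im[:,:,::-1],None,fx=3,fy=3,interpolation=cv2.INTER_CUBIC))
E
```

```text
[ 0.55952019 -0.00361125  0.24591701] [ 0.08225795  0.13181463 -2.30485308] 0.15793001452639763
```

View pics/c6.png

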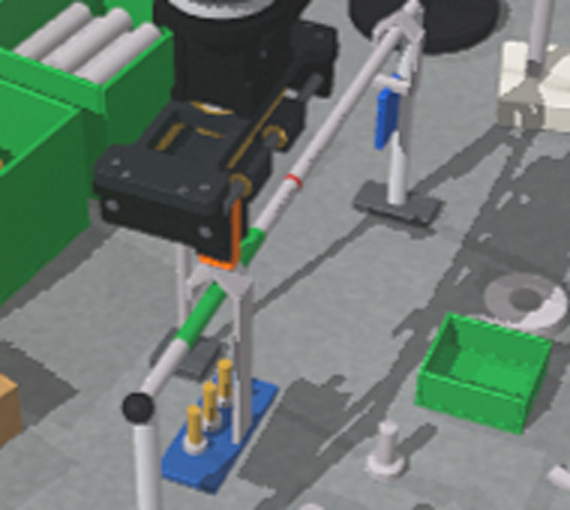

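The hook straddles the sleeve at its middle (crop 215,280). I lower it to seat.

Call:
step_arm(
  targets=[
    [-1,0,0,-0.01,0],
    [-1,0,0,-0.02,0],
    [-1,0,0,-0.03,0],
    [-1,0,0,-0.036,0],
    [-1,0,0,-0.036,0],
  ],
)

```text
time_s: 15.45
position: [0.5593, -0.0035, 0.2367]
tcp_rot: [[-0.99, -0.141, -0.001], [-0.141, 0.99, 0.0], [0.001, 0.0, -1.0]]
force: [1.2, 0.5, -3.4]
opening: 0.158
grasp_force: 30.0
```

Call:
step_arm(
  targets=[
    [-1,0,0,-0.005,0],
    [-1,0,0,-0.01,0],
    [-1,0,0,-0.01,0],
  ],
)

```text
time_s: 15.75
position: [0.5594, -0.0036, 0.2344]
tcp_rot: [[-0.99, -0.141, -0.0], [-0.141, 0.99, 0.0], [0.0, 0.0, -1.0]]
force: [-0.1, 0.1, -1.9]
opening: 0.155
grasp_force: 30.0
```

Call:
step_arm(
  targets=[
    [-1,0,0,-0.004,0],
    [-1,0,0,-0.006,0],
    [-1,0,0,-0.006,0],
  ],
)

```text
time_s: 16.05
position: [0.5595, -0.0036, 0.2338]
tcp_rot: [[-0.99, -0.141, 0.0], [-0.141, 0.99, -0.0], [-0.0, -0.0, -1.0]]
force: [-1.9, 0.9, 4.1]
opening: 0.154
grasp_force: 30.0
```

Call:
step_arm(
  targets=[
    [-1,0,0,-0.004,0],
    [-1,0,0,-0.006,0],
    [-1,0,0,-0.006,0],
  ],
)

```text
time_s: 16.35
position: [0.5596, -0.0036, 0.2337]
tcp_rot: [[-0.99, -0.141, 0.001], [-0.141, 0.99, -0.001], [-0.001, -0.001, -1.0]]
force: [-3.5, -0.1, 11.5]
opening: 0.164
grasp_force: 30.0
```

Seated: TCP z is 0.2337 against 0.234 expected, and the bar now carries the weight. I relax the press and slide.

Call:
step_arm(
  targets=[
    [-1,0,0,0.008,0],
    [-1,0.003,-0.02,0.008,0],
    [-1,0.0085,-0.06,0.008,0],
    [-1,0.0143,-0.1,0.008,0],
    [-1,0.02,-0.14,0.008,0],
    [-1,0.0258,-0.18,0.008,0],
    [-1,0.0316,-0.22,0.008,0],
    [-1,0.0374,-0.26,0.008,0],
    [-1,0.043,-0.3,0.008,0],
    [-1,0.0489,-0.34,0.008,0],
    [-1,0.0546,-0.38,0.008,0],
    [-1,0.0589,-0.41,0.008,0],
    [-1,0.0625,-0.4356,0.008,0],
    [-1,0.0625,-0.4356,0.008,0],
  ],
)

```text
time_s: 17.75
position: [0.5752, -0.1125, 0.2338]
tcp_rot: [[-0.99, -0.14, -0.0], [-0.14, 0.99, 0.001], [-0.0, 0.001, -1.0]]
force: [-1.1, 2.3, 4.4]
opening: 0.159
grasp_force: 30.0
```

```bash
python3 - <<'E'
from m import *
s1=snap('side','s7.png');t1=snap('top','t7.png');st=read_state();print(st['time_s'],st['position'],st['force'],st['opening'])
a=s1['color'][100:230,240:400];b=t1['color'][150:280,320:480]
im=np.hstack([cv2.resize(x,None,fx=2.5,fy=2.5,interpolation=cv2.INTER_CUBIC) for x in(a,b)]);cv2.imwrite('pics/c7.png',im[:,:,::-1])
E
```

```text
17.85 [ 0.57519623 -0.11246626  0.23376137] [-1.82926585  2.34021479  5.7552801 ] 0.15616324725983
```

View pics/c7.png

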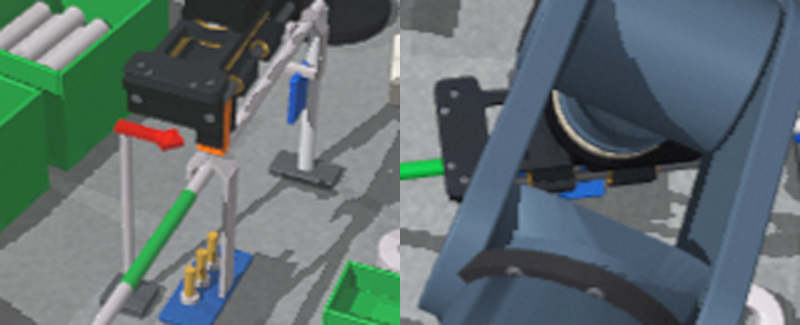

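The carrier is on the bar just short of the red arrow (tip at 185,142 in the crop), and the slide forces are small. I finish the slide and release.

Call:
step_arm(
  targets=[
    [-1,0.002,-0.014,0,0],
    [-1,0.004,-0.028,0,0],
    [-1,0.006,-0.042,0,0],
    [-1,0.006,-0.042,0,0],
    [-1,0.006,-0.042,0.004,0],
    [-0.6,0.006,-0.042,0.004,0],
    [-0.4,0.006,-0.042,0.004,0],
    [-0.1,0.006,-0.042,0.004,0],
    [0,0.006,-0.042,0.004,0],
    [0,0.006,-0.042,0.004,0],
  ],
)

```text
time_s: 18.85
position: [0.5767, -0.1232, 0.2345]
tcp_rot: [[-0.99, -0.141, 0.0], [-0.141, 0.99, -0.0], [-0.0, -0.0, -1.0]]
force: [-0.1, -0.2, 0.4]
opening: 0.453
grasp_force: 0.0
```

Call:
step_arm(
  targets=[
    [0,0,0,0.04,0],
    [0,0,0,0.12,0],
    [0,0,0,0.24,0],
    [0,0,0,0.36,0],
    [0,0,0,0.44,0],
    [0,-0.1,0,0.48,0],
    [0,-0.25,0,0.48,0],
    [0,-0.42,0,0.48,0],
    [0,-0.56,0.1,0.48,0],
    [0,-0.6,0.25,0.48,0],
    [0,-0.6,0.42,0.48,0],
    [0,-0.6,0.6,0.48,0],
    [0,-0.6,0.8,0.48,0],
    [0,-0.6,0.95,0.48,0],
    [0,-0.6,1,0.48,0],
  ],
)

```text
time_s: 20.35
position: [0.4262, 0.1299, 0.3555]
tcp_rot: [[-0.989, -0.145, 0.002], [-0.145, 0.989, 0.001], [-0.002, 0.001, -1.0]]
force: [-0.4, -0.2, -0.2]
opening: 0.501
grasp_force: 0.0
```

```bash
python3 - <<'E'
from m import *
s1=snap('side','s8.png');t1=snap('top','t8.png');st=read_state();print(st['time_s'],st['position'])
mid=np.array([.5794,-.1317]);u=np.array([-.1421,.9898]);ex=np.array([.9898,.1421])
f=lambda p:(((p[:2]-mid)@ex).round(4),((p[:2]-mid)@u).round(4))
for n,c in(('T',t1),('S',s1)):
    pb=proj(c,[.5783,-.1238,.255]); x,y=pb.astype(int); b=(x-25,y-25,x+25,y+25)
    print(n,pb.round(1)); r=show('tab',c,org,b)
    pf=proj(c,[.5783,-.1238,.06]); x,y=pf.astype(int); print('foot exp',pf.round(1))
    blu=lambda h,s,v:(h>100)&(h<125)&(s>120)
    r=show('foot',c,blu,(x-45,y-45,x+45,y+45))
    if r: print([f(onz(c,*q,.063)) for q in cv2.boxPoints(r[0])],f(onz(c,*r[0][0],.060)))
# sub-pixel arrow/band in both initial views
for n,c,bb,ab in(('T',t,(384,203,398,217),(375,155,402,200)),('S',s,(318,150,340,170),(280,140,316,165))):
    C=c['color'].astype(float); w=np.clip(C[...,0]-C[...,1:].max(2)-25,0,None)
    x0,y0,x1,y1=bb; W=w[y0:y1,x0:x1]; yy,xx=np.mgrid[y0:y1,x0:x1]; p=((W*xx).sum()/W.sum(),(W*yy).sum()/W.sum())
    print(n,'band',np.round(p,2),W.sum(),f(onz(c,*p,.203)))
    m,k=blob(c,red,ab); mm=np.argwhere(m)[:,::-1]; q=np.array([f(onz(c,*a,.2)) for a in mm.astype(float)]); print('arrow x range',q[:,0].min(),q[:,0].max(),'mean y',q[:,1].mean(),'near tip',q[q[:,0]<.04].mean(0))
E
```

```text
20.45 [0.42657161 0.12810707 0.35514251]
T [396.  205.5]
tab 149.5 c [393.5 206.5] sz [17. 11.] box [[388.0, 198.0], [399.0, 198.0], [399.0, 215.0], [388.0, 215.0]]
foot exp [381.1 220.6]
foot 434.5 c [380.4 222.4] sz [15.7 51.1] box [[354.1000061035156, 217.60000610351562], [404.8999938964844, 211.6999969482422], [406.70001220703125, 227.1999969482422], [355.8999938964844, 233.10000610351562]]
[(np.float64(0.0127), np.float64(0.0649)), (np.float64(0.0129), np.float64(-0.0447)), (np.float64(-0.0209), np.float64(-0.0441)), (np.float64(-0.021), np.float64(0.0651))] (np.float64(-0.0038), np.float64(0.0099))
S [327.7 138.2]
tab 1.5 c [323.9 156.3] sz [4.4 1.3] box [[321.6000061035156, 156.1999969482422], [322.0, 155.0], [326.20001220703125, 156.39999389648438], [325.79998779296875, 157.60000610351562]]
foot exp [325.3 210.3]
foot 270.0 c [323.9 211.2] sz [19.6 40.3] box [[305.1000061035156, 223.5], [325.8999938964844, 188.89999389648438], [342.6000061035156, 199.0], [321.8999938964844, 233.5]]
[(np.float64(0.0224), np.float64(0.0686)), (np.float64(0.0261), np.float64(-0.0576)), (np.float64(-0.0226), np.float64(-0.0406)), (np.float64(-0.0232), np.float64(0.0824))] (np.float64(0.0016), np.float64(0.0122))
T band [390.81 209.77] 1738.0 (np.float64(0.0009), np.float64(0.0089))
arrow x range 0.033 0.0942 mean y 0.009464528301886793 near tip [0.0372     0.00956957]
S band [327.42 159.08] 688.0 (np.float64(-0.0008), np.float64(0.0077))
arrow x range 0.0321 0.0924 mean y 0.0097062893081761 near tip [0.03638889 0.01073333]
```

```bash
python3 - <<'E'
from m import *
t8=load('t8'); blu=lambda h,s,v:(h>100)&(h<125)&(s>120)
show('tag0',t,blu,(470,190,515,230));show('tag1',t8,blu,(470,190,515,230))
for n,b in(('plug',(280,262,305,292)),('bolt',(352,258,374,280)),('ring',(440,260,476,296)),('carton',(280,105,330,160)),('caliper',(380,315,465,360))):
    d=cv2.absdiff(t['color'],t8['color'])[b[1]:b[3],b[0]:b[2]]; print(n,d.mean().round(1))
print(hand_in())
E
```

```text
tag0 40.5 c [485.  204.2] sz [ 3.8 14.4] box [[477.70001220703125, 203.10000610351562], [492.0, 201.60000610351562], [492.3999938964844, 205.3000030517578], [478.1000061035156, 206.89999389648438]]
tag1 40.5 c [485.  204.2] sz [ 3.8 14.4] box [[477.70001220703125, 203.10000610351562], [492.0, 201.60000610351562], [492.3999938964844, 205.3000030517578], [478.1000061035156, 206.89999389648438]]
plug 59.5
bolt 8.3
ring 12.2
carton 10.5
caliper 18.0
the job is handed in; nothing more can be done
None
```

The job is handed in. I turned the knob clockwise to about 1.6 rad, and the carrier hangs in line with the red pointer to within about 2 mm. It went on at the sleeve and slid there without lifting, the tag did not move, and the clock was at about 20 s of 64 s. I viewed 11 pictures, one over the limit of 10. I also did not confirm afterwards that the plug and the other loose parts stayed put: the plug's patch of the top view changed a lot, possibly the arm or its shadow over it, and I did not look closer before handing in.

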